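Open the square teat jar in the jar brace and keep its lid over it

ROBOT

A 6-joint arm with a two-finger parallel gripper is mounted at the origin on the work surface. World frame = base frame: x ahead of the robot, y to its left, z up, the work surface at z = 0. Lengths are in m, angles in rad, forces in N, time in s.
With the tool pointing down it reaches from about 0.375 to 0.975 m from the base axis. Payload 3.8 kg.
Tool frame: the origin (TCP) lies on the centre line of the jaws, within the pads' length; the fingertips stand 8 mm ahead of it and the grasp point (between the pads) lies 11 mm behind it; z points along the fingers, y is the direction in which the jaws open and shut (so a half turn about z gives the same grasp; the last joint's range is limited). The gripper opens to 85 mm and grips with 20 to 120 N. Pads are 22 mm wide; open, the fingers measure 114 mm over their backs; the gripper's body (76 mm by 85 mm) begins 54 mm behind the grasp point. The pads swing forward as they close: fully open they stand 13 mm farther back than shut.
Start: joints at [1.1, 0.264, 1.604, -0, 1.274, -0.037], TCP at [0.284, 0.612, 0.239] pointing down, gripper open.
Joint ranges: [-2.63, 2.63], [-0.94, 2.18], [0.31, 2.57], [-1.31, 4.45], [0, 2.66], [-2.55, 2.55]. Speed limits (rad/s): [2.57, 2.57, 3.14, 3.14, 3.14, 3.14].

INTERFACE

Orientations are given as a rotation vector (axis times angle).
In Python, from workcell import * gives the robot as it stands.
- The arm moves only by the tool play_rows, never from a script. Its arguments are lists of equal length, an entry for each row: "slide": the shift along the tool's x, y, z in cm, a list of three; "delta_rot": the turn, a rotation vector about the tool's x, y, z in rad, a list of three. In form: {"slide": [[x, y, z], ...], "delta_rot": [[wx, wy, wz], ...]}. A call has 1 to 12 rows; each row is the pose to reach, as a shift and turn from the pose measured when the call began, along the tool's axes at that moment; what a row does not reach only later rows make up. A row lasts 1/12 s, in which the tool goes at most 41.7 mm and 7.16 degrees, less where a joint would pass 70% of its speed; a pose out of reach is approached as far as the arm can. A call with a gripper value outside its range is refused whole. "hand" is the opening, from 0 (shut) to 1 (fully open), set as the call begins (left out, the last holds). The fingers move at their own pace and stop on an object; "force" is the grip in N (left out, the last holds). Time passes only in rows, so rows that repeat a pose let the fingers close. It gives the time, the measured TCP pose, the force and the opening at its end, in the units of the state.
- read_state(): the state, without advancing time (a new reading comes with each control period).
- read_camera(name): name is "side" or "top"; returns a dict with "image" (420x560x3 uint8, red, green, blue), "depth" (420x560 float32, m along the optical axis (not along the pixel's ray), 0 where there is no reading), "fovy" (degrees; the focal length in pixels is half the picture's height over the tangent of half this angle, whatever the lens; pixels are square), "cx", "cy" (the principal point, pixels), "world_from_camera" (4x4, takes a point from camera to world coordinates). Camera axes: x right, y up, looking along -z (the intrinsics and any distortion apply to the point x, -y, -z); pixel columns grow to the right and rows downward; lengths in m; the calibration is good to about 2 mm. A picture is of the moment at which its call begins.
- finish_job(): hands the job in, once; it reports no verdict.
Trained networks look in a picture, given as the dict that the camera call returned (one of the last four; its "shot" number tells which), for a name from the list of things; names that differ only in an ending like _2 or _b are one class to them, and where a whole thing is asked for, a point or a joint stands for the part that bears it (a point fixed in the world has none). Each returns a list of dicts, best first, with "conf" (0 to 1); they miss things now and then, are a little off and sometimes report something else, mostly with a low value. They report only what shows in the picture. A call takes as long as a camera call. They do not tell look-alikes from the thing itself.
- spot_in(target, picture): "bbox" ([centre column, centre row, width, height] in pixels, round what is visible of it).
- landmark_of(target, picture): "at" ([column, row] in pixels: a listed point, or the origin of a listed thing).
The state is a dict: "time": time; "q": joint angles; "joint_vel": joint speeds; "joint_torque": joint torques, N m; "tool_pos": TCP position; "tcp_rot": TCP orientation; "wrist_force": force on the tool from outside, world axes, zero at the start; "torque": the same for the moment, N m; "width": opening from 0.0 (shut) to 1.0 (fully open).
Only numpy, scipy, OpenCV 4.12 (cv2) and the standard library are available. Lean on these libraries where they do the work, as an engineer would, in place of code of your own. Each camera call takes 0.05 s, during which the arm holds its last target.

TASK

A spare teat is needed from the square glass jar, the only square one on the shelf. Slide the jar along the shelf, without lifting or tipping it, into the open mouth of the steel jar brace until it is fully home against the end stop with the lid still tight; then, with the brace keeping the jar from turning, unscrew the tight lid anticlockwise, stop turning as soon as the threads let go (less than a quarter of a turn), and raise the lid straight up. Finish while still gripping the lid, level and still, a finger's width or two above the open mouth as a dust cover: do not put it down or let go, leave the jar home in the brace, and leave the other things where they are.

Things in the scene. Friction and masses are not known exactly. Their poses are not given: they have to be found in the camera images.
- jar: The only square jar: clear glass, teats inside, 0.4 to 0.6 kg with its lid. Body 68 x 68 mm, flat shoulder 72 mm up, then a round neck; 100 mm tall with the lid on. Origin: centre of its underside; z up, x and y square to its sides. It starts in one of three places (round white pots stand in the other two), turned up to 20 degrees. A hard pull on a lid that has not let go lifts the jar.
- lid: The jar's round aluminium screw lid, knurled rim, 66 mm diameter, 26 mm tall, 35 g. Origin: centre of its lower edge; z up. Tight, the lower edge is 74 mm above the jar's underside (2 mm above the shoulder) and the top at 100 mm. It resists turning with 0.2 to 0.5 N m at first, less later. Its x axis points through one of three lugs (120 degrees apart, hidden inside) that grip threads on the neck.
- brace: Jar brace screwed to the shelf, bare steel with dark rubber faces, 130 mm across, 115 mm long: a channel between two cheeks 36 mm high with inner faces at x = +36 and -36 mm, closed by an end stop with its face at y = +35 mm, open at the -y end. Origin: on the shelf, within 1 mm of where the jar's origin lies when home; y points from mouth to stop, z up. Yaw within 11 degrees of the world's axes.
- lid_top (a point): Centre of the lid's top, 26 mm above its origin; axes as the lid's. Lid yaw minus jar yaw is -49 to -59 degrees at the start. Turned anticlockwise seen from above it climbs 1.5 mm and its lugs leave the threads at about +6 degrees (55 to 65 degrees of turn); the rubber ring then lifts it 1 to 2 mm more and it can be raised freely. Past +40 degrees the lugs run into the next threads.
- jar_mouth (a point): Centre of the jar's mouth, level with the squeezed sealing ring, 90 mm above the jar's underside; axes as the jar's. The springy rubber ring on the rim keeps the lid tight; freed, its top rises to 93.5 mm. Do not reach into the jar. The smooth glass foot slides on the shelf with a friction of about 0.3; pushed fast or with jerks near its top the jar can tip.
- brace_mouth (a point): Middle of the brace's mouth, on the shelf, at y = -50 mm from the brace's origin; axes as the brace's. The cheeks begin at y = -32 mm and flare outwards to here, to 98 mm apart. The shelf is bare inside. The jar slides in along +y with a flat side to the stop; any of its four sides will do.
- pot_a: Bystander: round white pot with a flat metal lid, 60 mm diameter, 60 mm tall. Origin: centre of its underside.
- pot_b: Bystander: small round white pot with a flat metal lid, 54 mm diameter, 48 mm tall. Origin: centre of its underside.
- bowl: Bystander: stainless steel bowl, 150 mm across the rim, 58 mm tall, to the left of the brace. Origin: centre of its underside.
- feeding_bottle: Bystander: clear feeding bottle with white collar and teat, 62 mm diameter, 169 mm tall, beyond the brace and to its left. Origin: centre of its underside.
- tongs: Bystander: white plastic teat tongs lying flat, 170 mm long and 36 mm wide, 12 mm thick, to the left and near the robot. Origin: middle of the underside, x along its length.
There are look-alikes about, which are no part of the job. Leave any red look-alike of the brace alone.

How it is judged:
On the way, in this order (a step that is already met when the one before it is completed fails the run):
1. the jar stands fully home in the brace with the lid still tight on it (x of jar in the frame of brace between -0.005 and 0.005 m and y of jar in the frame of brace between -0.008 and 0.006 m and height (world z) of jar below 0.004 m and z of lid in the frame of jar below 0.0758 m and angle between the x axis of lid and the x axis of jar, either way round above 0.45 rad), for 0.2 s.
2. the lid is off the threads, straight above the neck, with the jar still home in the brace (x of jar in the frame of brace between -0.005 and 0.005 m and y of jar in the frame of brace between -0.008 and 0.006 m and height (world z) of jar below 0.004 m and z of lid in the frame of jar above 0.085 m and horizontal distance between lid and jar below 0.015 m), for 0.1 s.
At the end, for the whole second after the job is handed in: Fingers grip the lid (over 2 N); it is still, level to 10 degrees, within 15 mm of the jar's axis, not touching the jar, its lower edge 97 to 142 mm above the jar's underside (4 to 49 mm over the mouth); the jar is upright, on the shelf, home in the brace (5 mm across, 8 mm along) (x of jar in the frame of brace between -0.005 and 0.005 m and y of jar in the frame of brace between -0.008 and 0.006 m and height (world z) of jar below 0.004 m and angle between jar's own z axis and vertical below 0.06 rad and z of lid in the frame of jar between 0.097 and 0.142 m and horizontal distance between lid and jar below 0.015 m and angle between lid's own z axis and vertical below 0.17 rad and linear speed of lid below 0.02 m/s and contact force between the fingers and lid above 2 N and contact force between lid and jar below 0.1 N); the arm keeps its last pose, push and grip.
It fails at once if the jar is lifted or tipped (height (world z) of jar above 0.01 m or angle between jar's own z axis and vertical above 0.2 rad).
It fails at once if the lid is turned far on after the threads have let go (z of lid in the frame of jar above 0.0765 m and angle between the x axis of lid and the x axis of jar, either way round above 0.65 rad).
It fails at once if a bystander is moved more than 30 mm or tipped (distance of any of pot_a, pot_b, bowl, feeding_bottle, tongs from where it was at the start of the episode above 0.03 m or angle between any of pot_a, pot_b, bowl, feeding_bottle's own z axis and vertical above 0.35 rad).
It also fails if it takes over 54 s, if anything falls off the work surface, if the arm or the gripper's body presses on something with over 40 N, if the wrist force passes 120 N, or if a joint passes its speed limit or range.

## Working session

There is one attempt and no reset: what is moved stays moved. The work goes in short steps, Python scripts to look and compute and a tool call to move; the robot and the scene stay as the last step left them, time stands still between calls to the robot, and variables do not carry over. Pictures are saved under pics/ and viewed, and the job is handed in when it is done.

Besides the shell and the picture viewer there is one more tool, called after "Emit:" in YAML: its name, and indented under it one key for each argument. play_rows: Moves the arm, as the interface text tells. Its arguments: {"type":"object","properties":{"slide":{"type":"array"},"delta_rot":{"type":"array"},"hand":{"type":"number"},"force":{"type":"number"}},"required":["slide","delta_rot"]}

```bash
mkdir -p pics; ls; cat > h.py <<'E'
from workcell import *
import numpy as np, cv2
from scipy.spatial.transform import Rotation as R
def save(p,n): cv2.imwrite('pics/'+n,cv2.cvtColor(p["image"],cv2.COLOR_RGB2BGR))
def K(p):
    h=p["image"].shape[0]; f=h/2/np.tan(np.radians(p["fovy"])/2); return f,p["cx"],p["cy"]
def ray(p,u,v):
    f,cx,cy=K(p); T=np.array(p["world_from_camera"]); d=np.array([(u-cx)/f,-(v-cy)/f,-1.0])
    return T[:3,3],T[:3,:3]@d
def atz(p,u,v,z):
    o,d=ray(p,u,v); return o+d*(z-o[2])/d[2]
def dep(p,u,v):
    o,d=ray(p,u,v); return o+d*p["depth"][int(round(v)),int(round(u))]
def proj(p,X):
    f,cx,cy=K(p); T=np.array(p["world_from_camera"]); c=T[:3,:3].T@(np.array(X)-T[:3,3]); return cx+f*c[0]/-c[2], cy-f*c[1]/-c[2]
E
python3 - <<'E'
from h import *
np.set_printoptions(precision=4,suppress=True)
for n in("top","side"):
    p=read_camera(n); save(p,n+"0.png"); print(n,[k for k in p],p["fovy"],p["cx"],p["cy"],{k:p[k] for k in p if k not in("image","depth")})
    for t in("jar","lid","brace","lid_top","brace_mouth","jar_mouth","pot_a","bowl","feeding_bottle","tongs"):
        print(t,[(np.round(d["bbox"]),round(d["conf"],2)) for d in spot_in(t,p)[:4]],[(np.round(d["at"],1),round(d["conf"],2)) for d in landmark_of(t,p)[:4]])
print(read_state())
E
```

```text
pics
top ['image', 'depth', 'fovy', 'cx', 'cy', 'world_from_camera', 'shot'] 43.76342864076746 280.09221124571116 206.00043039359255 {'fovy': 43.76342864076746, 'cx': 280.09221124571116, 'cy': 206.00043039359255, 'world_from_camera': array([[ 0.0093,  0.9941, -0.1082,  0.3053],
       [-1.    ,  0.0088, -0.0046, -0.0131],
       [-0.0036,  0.1082,  0.9941,  1.565 ],
       [ 0.    ,  0.    ,  0.    ,  1.    ]]), 'shot': 1}
jar [(array([326., 142.,  29.,  26.]), 0.79)] [(array([324.8, 135.4]), 0.67), (array([212.4, 114.8]), 0.59)]
lid [(array([330., 134.,  23.,  28.]), 0.76), (array([152., 273.,  45.,  44.]), 0.52), (array([327., 141.,  28.,  27.]), 0.44)] [(array([327.2, 133.9]), 0.62)]
brace [(array([255., 246.,  36.,  43.]), 0.93), (array([409., 200.,  43.,  47.]), 0.93), (array([233., 185.,  34.,  44.]), 0.84)] [(array([234.5, 183.5]), 0.87), (array([410.1, 201.3]), 0.72), (array([326.5, 133.5]), 0.63), (array([257.1, 246. ]), 0.57)]
lid_top [(array([328., 133.,  29.,  22.]), 0.78)] [(array([326.8, 136.2]), 0.76)]
brace_mouth [(array([233., 184.,  38.,  42.]), 0.93), (array([254.,
[... 2347 characters left out ...]
63.,  21.,  53.]), 0.69)] [(array([354.2, 212. ]), 0.6), (array([345.8, 180.4]), 0.56), (array([274.6, 171.7]), 0.27)]
tongs [(array([352., 230.,  32.,  32.]), 0.66), (array([202., 171.,  33.,  12.]), 0.51)] [(array([201.6, 172.2]), 0.78)]
{'time': 2.1, 'q': array([ 1.1001,  0.2639,  1.604 ,  0.    ,  1.2737, -0.0369]), 'joint_vel': array([ 0.0013, -0.0003,  0.0007,  0.0008,  0.0013,  0.0019]), 'joint_torque': array([  0.0001, -51.5045, -36.771 ,  -0.    ,   0.0009,   0.    ]), 'tool_pos': array([0.2837, 0.6125, 0.2393]), 'tcp_rot': array([-0.6761, -3.068 ,  0.    ]), 'wrist_force': array([-1.2694, -0.0224, -0.1158]), 'torque': array([ 0.0186, -0.0034, -0.0196]), 'width': 1.0013680162356358}
```

```bash
python3 - <<'E'
import cv2
a=cv2.imread('pics/top0.png')[80:310,120:450]; cv2.imwrite('pics/top0c.png',cv2.resize(a,None,fx=2.4,fy=2.4,interpolation=cv2.INTER_CUBIC))
a=cv2.imread('pics/side0.png')[130:340,170:400]; cv2.imwrite('pics/side0c.png',cv2.resize(a,None,fx=2.8,fy=2.8,interpolation=cv2.INTER_CUBIC))
E
```

```text
(no output)
```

View pics/top0c.png

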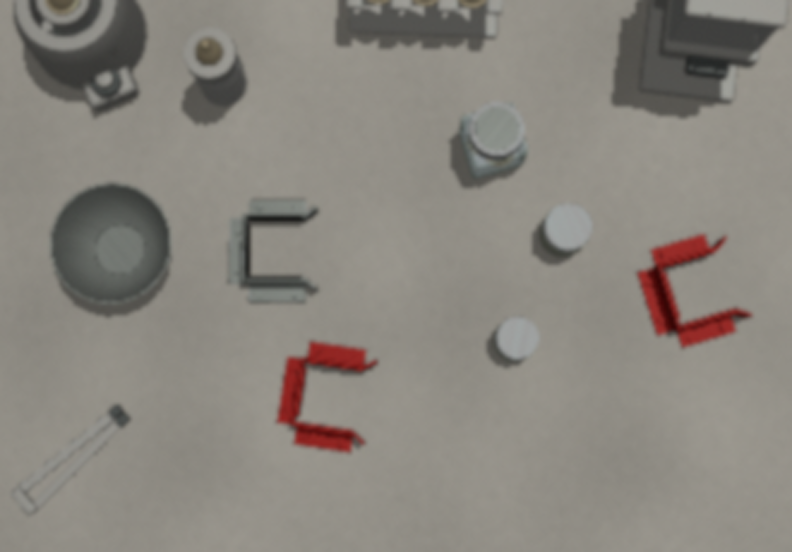

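View pics/side0c.png

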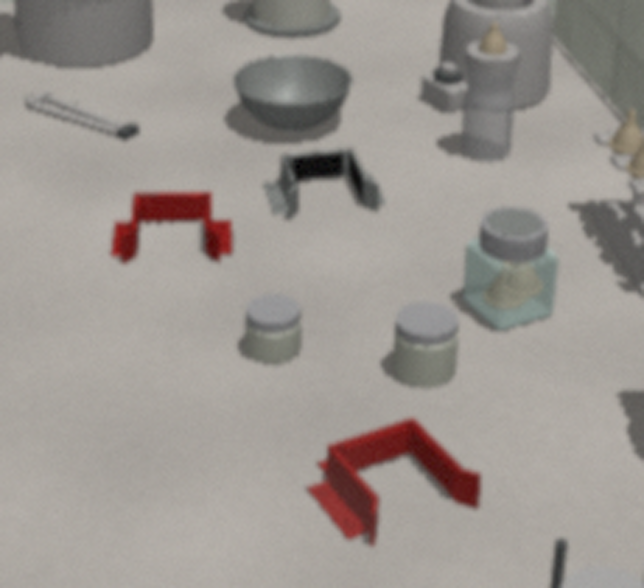

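View pics/top0.png

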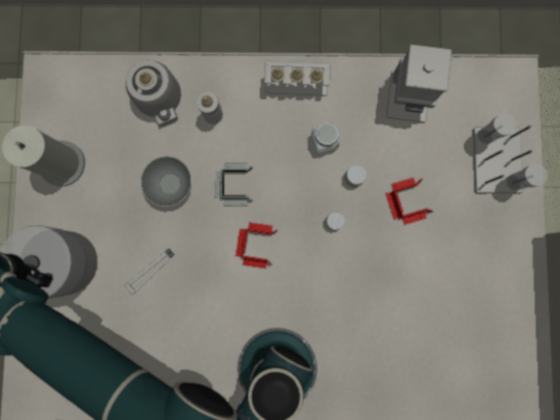

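```bash
cat > m.py <<'E'
from h import *
np.set_printoptions(precision=4,suppress=True)
def cloud(p):
    f,cx,cy=K(p); d=p["depth"]; v,u=np.mgrid[:d.shape[0],:d.shape[1]]
    T=np.array(p["world_from_camera"]); c=np.stack([(u-cx)/f*d,-(v-cy)/f*d,-d],-1); return c@T[:3,:3].T+T[:3,3]
E
python3 - <<'E'
from m import *
import pickle
P={n:read_camera(n) for n in("top","side")}; pickle.dump(P,open('P0.pkl','wb'))
for n,p in P.items():
    W=cloud(p); v=p["depth"]>0
    print(n,v.mean(),"table z",np.median(W[...,2][v]))
    b=(W[...,0]>.48)&(W[...,0]<.72)&(W[...,1]>.03)&(W[...,1]<.25)&v
    z=W[...,2][b]; print(np.histogram(z,bins=np.arange(-.01,.07,.005)))
    m=b&(W[...,2]>.028)&(W[...,2]<.045); q=W[m]; print(len(q),q.min(0),q.max(0)); 
    r=cv2.minAreaRect((q[:,:2]*1000).astype(np.float32)); print(r)
    j=v&(W[...,0]>.55)&(W[...,0]<.8)&(W[...,1]>-.25)&(W[...,1]<-.05)&(W[...,2]>.09)
    q=W[j]; print("lid",len(q),np.median(q[:,2]),q.mean(0),(q.min(0)+q.max(0))/2,q.max(0)-q.min(0))
p=P["top"]; print("lid top",atz(p,327,134,.1),"brace mouth",atz(p,253.7,183.3,0),atz(p,234.5,183.5,0))
p=P["side"]; print("lid side",atz(p,352.4,207.3,.1),atz(p,353.6,217.1,.074),"jar",atz(p,348.5,240.8,0),"mouth",atz(p,289.1,207.7,0),atz(p,285.2,199.2,0))
for n,x0,x1,y0,y1 in(("top",305,350,110,165),("side",325,385,190,260),("top",208,262,155,215)):
    a=P[n]["image"][y0:y1,x0:x1,::-1]; cv2.imwrite(f'pics/z_{n}{x0}.png',cv2.resize(a,None,fx=10,fy=10,interpolation=cv2.INTER_CUBIC))
E
```

```text
top 0.9960501700680272 table z 0.0005216669023475617
(array([ 377, 2109, 2282,  509,   38,   40,   21,   30,   93,   85,   16,
          0,    0,    0,    0]), array([-0.01 , -0.005,  0.   ,  0.005,  0.01 ,  0.015,  0.02 ,  0.025,
        0.03 ,  0.035,  0.04 ,  0.045,  0.05 ,  0.055,  0.06 ,  0.065]))
211 [0.4887 0.0773 0.0281] [0.5908 0.1703 0.0447]
((539.1632080078125, 123.89268493652344), (102.09786987304688, 91.93184661865234), 0.7087038159370422)
lid 420 0.10083748545077043 [ 0.673  -0.1382  0.1007] [ 0.6732 -0.1386  0.1001] [0.0656 0.0633 0.0198]
side 0.9960374149659864 table z 0.0013861487108058346
(array([   6,  900, 1030,   71,   44,   55,   52,   64,   80,   52,    1,
          0,    0,    1,    1]), array([-0.01 , -0.005,  0.   ,  0.005,  0.01 ,  0.015,  0.02 ,  0.025,
        0.03 ,  0.035,  0.04 ,  0.045,  0.05 ,  0.055,  0.06 ,  0.065]))
159 [0.4916 0.074  0.028 ] [0.5939 0.1786 0.0403]
((540.3082885742188, 128.01339721679688), (102.26587677001953, 103.0255355834961), 2.9398868083953857)
lid 303 0.10013437444698492 [ 0.6742 -0.1432  0.0991] [ 0.6767 -0.1364  0.0971] [0.0678 0.0725 0.0141]
lid top [ 0.6731 -0.1386  0.1   ] brace mouth [0.544  0.0746 0.    ] [0.5429 0.1327 0.    ]
lid side [ 0.6763 -0.1275  0.1   ] [ 0.6786 -0.1372  0.074 ] jar [ 0.6679 -0.1417  0.    ] mouth [0.5416 0.0727 0.    ] [0.5406 0.1289 0.    ]
```

View pics/z_top305.png

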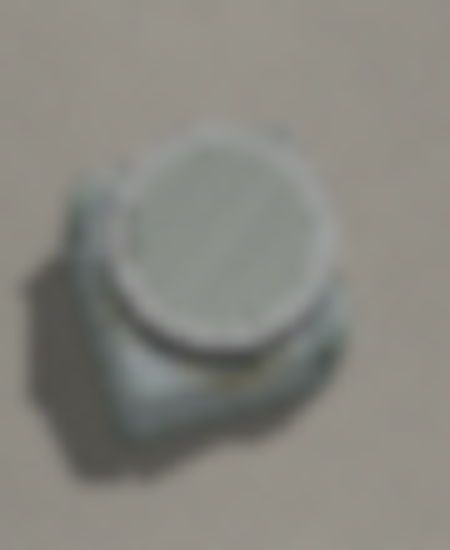

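View pics/z_side325.png

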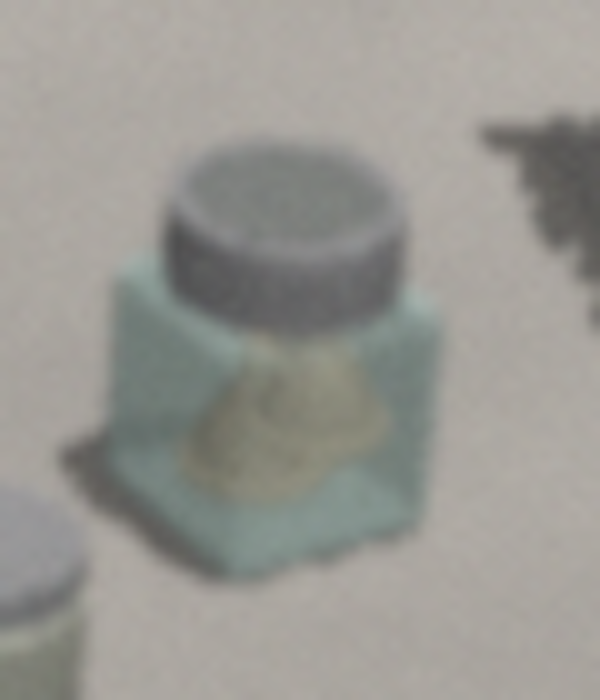

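View pics/z_top208.png

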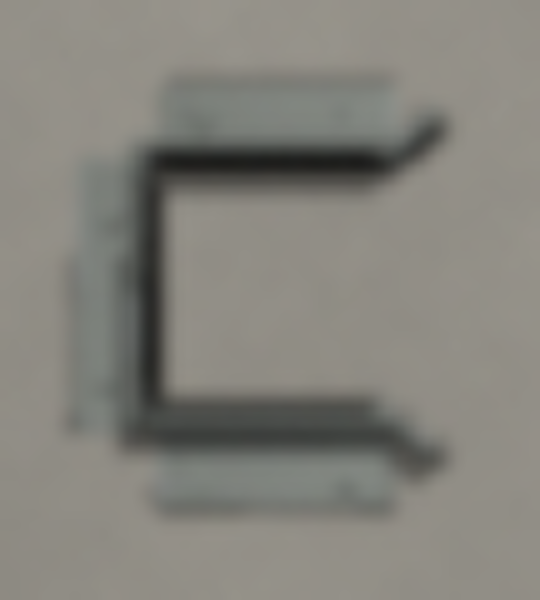

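```bash
python3 - <<'E'
from m import *
import pickle
P=pickle.load(open('P0.pkl','rb')); p=P["top"]
def c(X,Y,z): return atz(p,X/10-.5+208,Y/10-.5+155,z)
print("far inner top",c(180,150,.036),c(380,150,.036),"foot",c(180,178,0),c(380,178,0))
print("near inner top",c(180,402,.036),c(370,402,.036))
print("stop face top",c(146,200,.036),c(146,380,.036),"foot",c(163,200,0),c(163,380,0))
print("lips",c(445,122,.036),c(445,455,.036))
print("flange", c(165,78,.002),c(390,78,.002),c(160,512,.002),c(390,512,.002), "stop plate",c(78,160,.002),c(68,430,.002))
def j(X,Y,z): return atz(p,X/10-.5+305,Y/10-.5+110,z)
print("jar top corners z72",j(85,185,.072),j(130,440,.0),j(345,330,.05), j(125,365,.072))
s=P["side"]
def k(X,Y,z): return atz(s,X/10-.5+325,Y/10-.5+190,z)
a=[k(115,280,.072),k(235,365,.072),k(440,310,.072)]; b=[k(110,460,0),k(235,575,0),k(415,530,0)]
print("side top",*a,"bot",*b)
for q in(a,b):
    for i in(0,1):
        d=q[i+1]-q[i]; print(np.hypot(*d[:2]),np.degrees(np.arctan2(d[1],d[0])))
    print((q[0]+q[2])/2)
E
```

```text
far inner top [0.5792 0.1569 0.036 ] [0.5797 0.0975 0.036 ] foot [0.577  0.1607 0.    ] [0.5775 0.1    0.    ]
near inner top [0.5038 0.1553 0.036 ] [0.5043 0.0993 0.036 ]
stop face top [0.5641 0.1666 0.036 ] [0.5103 0.1655 0.036 ] foot [0.5702 0.1657 0.    ] [0.5152 0.1645 0.    ]
lips [0.5883 0.0784 0.036 ] [0.4888 0.0769 0.036 ]
flange [0.6074 0.1656 0.002 ] [0.6079 0.0973 0.002 ] [0.4748 0.1644 0.002 ] [0.4754 0.0952 0.002 ] stop plate [0.5819 0.1915 0.002 ] [0.4994 0.1926 0.002 ]
jar top corners z72 [ 0.6977 -0.1001  0.072 ] [ 0.6374 -0.1182  0.    ] [ 0.6603 -0.1783  0.05  ] [ 0.6443 -0.1119  0.072 ]
side top [ 0.6312 -0.1273  0.072 ] [ 0.6504 -0.1763  0.072 ] [ 0.7144 -0.1588  0.072 ] bot [ 0.6395 -0.1084  0.    ] [ 0.6571 -0.1715  0.    ] [ 0.7137 -0.1589  0.    ]
0.05266891934063559 -68.52521214383647
0.06633004652780694 15.300471224231066
[ 0.6728 -0.1431  0.072 ]
0.06549441217572871 -74.3961662118022
0.05793129661943381 12.570180448871854
[ 0.6766 -0.1337  0.    ]
```

```bash
cat > t.py <<'E'
from m import *
def tool():
    s=read_state(); M=R.from_rotvec(s["tcp_rot"]).as_matrix(); return s,M
def to(target,yaw=0):
    """world target pos, yaw ccw extra (deg) about world z keeping tool vertical -> slide cm, rotvec"""
    s,M=tool(); d=M.T@(np.array(target)-s["tool_pos"])*100
    x=M[:,0].copy(); x[2]=0; x/=np.linalg.norm(x); a=np.radians(yaw)
    x=np.array([x[0]*np.cos(a)-x[1]*np.sin(a),x[0]*np.sin(a)+x[1]*np.cos(a),0]); z=np.array([0,0,-1.]); N=np.stack([x,np.cross(z,x),z],1)
    return np.round(d,2),np.round(R.from_matrix(M.T@N).as_rotvec(),4)
E
python3 - <<'E'
from t import *
s,M=tool(); print(s["time"],M); 
for z in(.239,.13,.083): print(to([.6735,-.138,z]))
E
```

```text
2.2 [[-0.9074  0.4203 -0.    ]
 [ 0.4203  0.9074  0.    ]
 [ 0.      0.     -1.    ]]
(array([-66.91, -51.71,   0.03]), array([ 0., -0., -0.]))
(array([-66.91, -51.71,  10.93]), array([ 0., -0., -0.]))
(array([-66.91, -51.72,  15.63]), array([ 0., -0., -0.]))
```

Emit:
play_rows:
  slide:
    - [-4, -3, 0]
    - [-8, -6, 0]
    - [-12, -9, 0]
    - [-15, -12, 0]
    - [-18, -14, 0]
    - [-21, -16.5, 0]
    - [-24, -19, 0]
    - [-27, -21, 0]
    - [-30, -23.5, 0]
    - [-33, -26, 0]
    - [-36, -28, 0]
    - [-39, -30, 0]
  delta_rot:
    - [0, 0, 0.07]
    - [0, 0, 0.15]
    - [0, 0, 0.22]
    - [0, 0, 0.3]
    - [0, 0, 0.38]
    - [0, 0, 0.45]
    - [0, 0, 0.52]
    - [0, 0, 0.6]
    - [0, 0, 0.68]
    - [0, 0, 0.75]
    - [0, 0, 0.82]
    - [0, 0, 0.87]
  hand: 1

```text
time: 3.2
tool_pos: [0.5122, 0.1741, 0.2397]
tcp_rot: [1.91, 2.493, 0.001]
wrist_force: [0.8, 0.4, 0.1]
width: 1.001
```

```bash
python3 - <<'E'
from t import *
s,M=tool(); print(s["time"],s["tool_pos"],s["q"],np.degrees(np.arctan2(M[1,1],M[0,1])))
yaw=15-np.degrees(np.arctan2(M[1,1],M[0,1]))
for z in(.239,.15,.083): print(to([.6735,-.138,z],yaw))
E
```

```text
3.2 [0.5122 0.1741 0.2397] [ 0.2817  0.0092  1.8907 -0.0003  1.2407  0.0186] 15.075646584400035
(array([-34.33,   7.46,   0.09]), array([0.0009, 0.0002, 0.0013]))
(array([-34.32,   7.45,   8.99]), array([0.0009, 0.0002, 0.0013]))
(array([-34.32,   7.44,  15.69]), array([0.0009, 0.0002, 0.0013]))
```

Emit:
play_rows:
  slide:
    - [-3, 0.7, 0]
    - [-6.5, 1.4, 0.5]
    - [-10, 2.2, 1]
    - [-14, 3, 2]
    - [-18, 3.9, 3]
    - [-22, 4.8, 4]
    - [-26, 5.7, 5]
    - [-30, 6.5, 6]
    - [-33, 7.2, 7]
    - [-34.3, 7.45, 8]
    - [-34.3, 7.45, 8.5]
    - [-34.3, 7.45, 8.5]
  delta_rot:
    - [0, 0, 0]
    - [0, 0, 0]
    - [0, 0, 0]
    - [0, 0, 0]
    - [0, 0, 0]
    - [0, 0, 0]
    - [0, 0, 0]
    - [0, 0, 0]
    - [0, 0, 0]
    - [0, 0, 0]
    - [0, 0, 0]
    - [0, 0, 0]

```text
time: 4.2
tool_pos: [0.672, -0.1377, 0.1525]
tcp_rot: [-1.911, -2.489, 0.001]
wrist_force: [-0.3, -0.4, 0.5]
width: 1.003
```

```bash
python3 - <<'E'
from t import *
s,M=tool(); print(s["time"],s["tool_pos"],s["q"],np.degrees(np.arctan2(M[1,1],M[0,1])))
for z in(.13,.083): print(to([.6735,-.138,z]))
import pickle
P={n:read_camera(n) for n in("top","side")}; pickle.dump(P,open('P1.pkl','wb'))
a=P["side"]["image"][150:270,300:410,::-1]; cv2.imwrite('pics/s1.png',cv2.resize(a,None,fx=5,fy=5,interpolation=cv2.INTER_CUBIC))
a=P["top"]["image"][90:190,280:390,::-1]; cv2.imwrite('pics/t1.png',cv2.resize(a,None,fx=5,fy=5,interpolation=cv2.INTER_CUBIC))
E
```

```text
4.2 [ 0.672  -0.1377  0.1525] [-0.2389  0.3474  1.6606  0.001   1.1369 -0.5008] 14.98627680427774
(array([-0.07,  0.14,  2.25]), array([-0.0025, -0.0024,  0.    ]))
(array([-0.08,  0.15,  6.95]), array([-0.0025, -0.0024,  0.    ]))
```

View pics/s1.png

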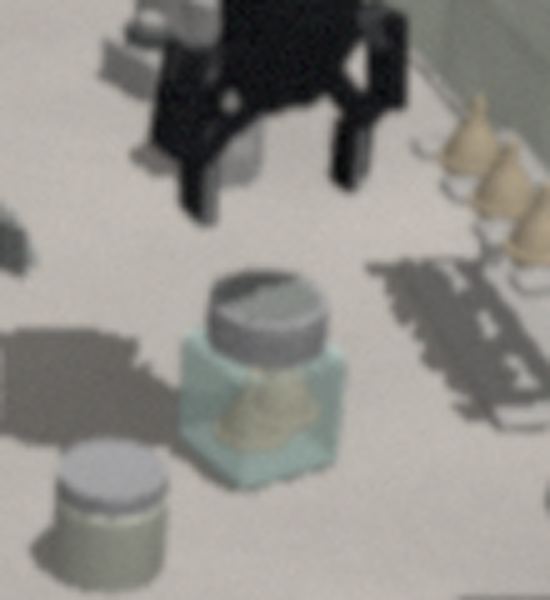

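View pics/t1.png

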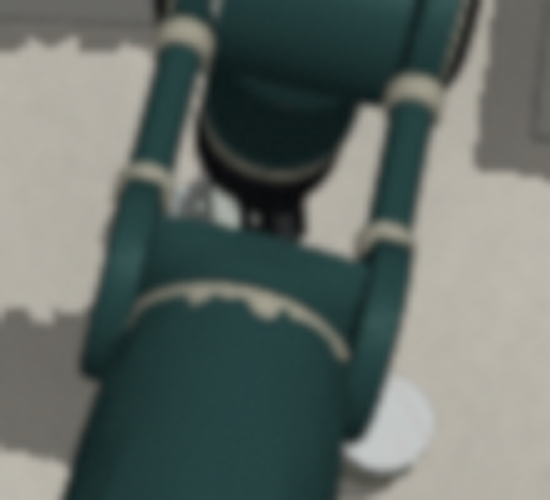

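```bash
python3 - <<'E'
from t import *
import pickle
p=pickle.load(open('P1.pkl','rb'))["side"]; s,M=tool(); c=s["tool_pos"]; y=M[:,1]
for sg in(-1,1):
  for dz in(-.008,0,.005,.01): 
    u,v=proj(p,c+sg*.05*y+[0,0,dz]); print(sg,dz,(u-300+.5)*5,(v-150+.5)*5)
W=cloud(p)
for a in((205,212),(348,180),(205,205)): u,v=a[0]/5-.5+300,a[1]/5-.5+150; print(W[int(round(v)),int(round(u))])
E
```

```text
-1 -0.008 190.07382187893057 241.7048327278671
-1 0 190.97030094492027 228.48643385017738
-1 0.005 191.53311347373233 220.18787922527807
-1 0.01 192.09787119256106 211.86064317488388
1 -0.008 346.82369974123645 204.05795131356612
1 0 348.11745472959785 191.08319366936897
1 0.005 348.929583671395 182.93854782031033
1 0.01 349.74444605376874 174.76648895306965
[ 0.6281 -0.1558  0.1672]
[ 0.7166 -0.1321  0.1647]
[ 0.6279 -0.155   0.1727]
```

Emit:
play_rows:
  slide:
    - [-0.1, 0.15, 2]
    - [-0.1, 0.15, 4]
    - [-0.1, 0.15, 6]
    - [-0.1, 0.15, 7.1]
    - [-0.1, 0.15, 7.5]
    - [-0.1, 0.15, 7.5]
    - [-0.1, 0.15, 7.5]
  delta_rot:
    - [-0.002, -0.002, 0]
    - [-0.002, -0.002, 0]
    - [-0.002, -0.002, 0]
    - [-0.002, -0.002, 0]
    - [-0.002, -0.002, 0]
    - [-0.002, -0.002, 0]
    - [-0.002, -0.002, 0]

```text
time: 4.88
tool_pos: [0.675, -0.1364, 0.0808]
tcp_rot: [1.907, 2.492, 0.002]
wrist_force: [-0.4, -0.1, -1.2]
width: 1.0
```

```bash
python3 - <<'E'
from t import *
s,M=tool(); print(s["time"],s["tool_pos"],s["wrist_force"])
p=read_camera("side")
a=p["image"][170:260,310:400,::-1]; cv2.imwrite('pics/s2.png',cv2.resize(a,None,fx=6,fy=6,interpolation=cv2.INTER_CUBIC))
E
```

```text
4.8833 [ 0.675  -0.1364  0.0808] [-0.4161 -0.1048 -1.187 ]
```

View pics/s2.png

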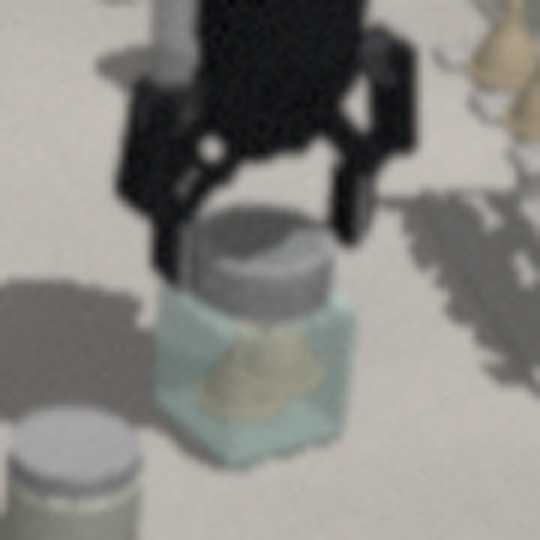

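Emit:
play_rows:
  slide:
    - [-0.1, -0.2, 0.2]
    - [-0.1, -0.2, 0.2]
    - [-0.1, -0.2, 0.2]
  delta_rot:
    - [0, 0, 0]
    - [0, 0, 0]
    - [0, 0, 0]

```text
time: 5.18
tool_pos: [0.6743, -0.1385, 0.0804]
tcp_rot: [1.906, 2.49, 0.004]
wrist_force: [0.6, 0.5, 0.1]
width: 0.998
```

```bash
python3 - <<'E'
from t import *
for i in range(2):
    s,M=tool(); print(s["time"],s["tool_pos"],s["joint_vel"],s["wrist_force"]); read_camera("side")
print(to([.6735,-.138,.0785]))
E
```

```text
5.1833 [ 0.6743 -0.1385  0.0804] [ 0.0009  0.0062  0.0052 -0.0004 -0.0003  0.001 ] [0.5695 0.4979 0.1261]
5.2333 [ 0.6742 -0.1385  0.0802] [-0.0006  0.0039  0.0024  0.0024 -0.0003  0.0001] [-0.0092 -0.029  -0.0399]
(array([ 0.05, -0.05,  0.14]), array([0.0049, 0.0026, 0.    ]))
```

Emit:
play_rows:
  slide:
    - [0, 0, 0.15]
    - [0, 0, 0.15]
    - [0, 0, 0.15]
    - [0, 0, 0.15]
    - [0, 0, 0.15]
    - [0, 0, 0.15]
    - [0, 0, 0.15]
    - [0, 0, 0.15]
  delta_rot:
    - [0.004, 0.002, 0]
    - [0.004, 0.002, 0]
    - [0.004, 0.002, 0]
    - [0.004, 0.002, 0]
    - [0.004, 0.002, 0]
    - [0.004, 0.002, 0]
    - [0.004, 0.002, 0]
    - [0.004, 0.002, 0]
  hand: 0
  force: 60

```text
time: 5.95
tool_pos: [0.6742, -0.1386, 0.0788]
tcp_rot: [1.909, 2.493, 0.0]
wrist_force: [-2.2, -1.7, 5.3]
width: 0.754
```

```bash
python3 - <<'E'
from t import *
import pickle
s,M=tool(); print(s["time"],s["tool_pos"],s["wrist_force"],s["torque"],s["width"])
p=read_camera("side");pickle.dump(p,open('P3.pkl','wb'))
a=p["image"][170:260,310:400,::-1]; cv2.imwrite('pics/s3.png',cv2.resize(a,None,fx=6,fy=6,interpolation=cv2.INTER_CUBIC))
s,M=tool(); print(s["time"],s["tool_pos"],s["wrist_force"],s["torque"],s["width"])
print(to([.54,.04,.08],-14.5))
E
```

```text
5.95 [ 0.6742 -0.1386  0.0788] [-2.238  -1.7003  5.2775] [-0.0716  0.2874  0.0362] 0.7536369434469112
6.0 [ 0.6742 -0.1386  0.0789] [-1.2926 -0.9532  5.0965] [-0.0929  0.3242  0.0573] 0.750613200122688
(array([20.75, -8.3 , -0.15]), array([0.0013, 0.0008, 0.2531]))
```

View pics/s3.png

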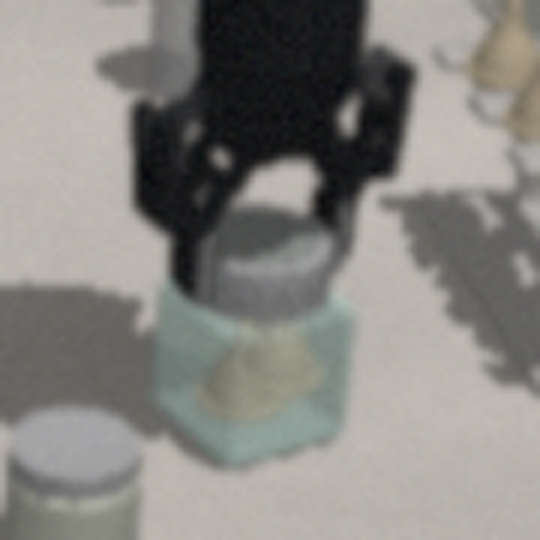

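Emit:
play_rows:
  slide:
    - [0.3, -0.1, 0]
    - [1, -0.4, 0]
    - [2, -0.8, 0]
    - [3, -1.2, 0]
    - [4.2, -1.7, 0]
    - [5.4, -2.2, 0]
    - [6.6, -2.6, 0]
    - [7.8, -3.1, 0]
    - [9, -3.6, 0]
    - [10, -4, 0]
    - [10.6, -4.2, 0]
    - [10.6, -4.2, 0]
  delta_rot:
    - [0, 0, 0.01]
    - [0, 0, 0.04]
    - [0, 0, 0.07]
    - [0, 0, 0.1]
    - [0, 0, 0.13]
    - [0, 0, 0.16]
    - [0, 0, 0.19]
    - [0, 0, 0.22]
    - [0, 0, 0.24]
    - [0, 0, 0.25]
    - [0, 0, 0.253]
    - [0, 0, 0.253]

```text
time: 7.0
tool_pos: [0.6054, -0.0458, 0.0788]
tcp_rot: [2.208, 2.234, 0.002]
wrist_force: [0.0, 2.6, 4.4]
width: 0.757
```

```bash
python3 - <<'E'
from t import *
import pickle
p=read_camera("side");pickle.dump(p,open('P4.pkl','wb'))
s,M=tool(); print(s["time"],s["tool_pos"],s["wrist_force"],s["torque"],s["width"],np.degrees(np.arctan2(M[1,1],M[0,1])))
u,v=proj(p,s["tool_pos"]); u,v=int(u),int(v); print(u,v)
a=p["image"][v-35:v+55,u-45:u+45,::-1]; cv2.imwrite('pics/s4.png',cv2.resize(a,None,fx=6,fy=6,interpolation=cv2.INTER_CUBIC))
print(to([.5415,.04,.0785]))
E
```

```text
7.05 [ 0.6055 -0.0459  0.0788] [-1.1251  3.5282  6.0356] [0.5172 0.2779 0.0177] 0.7549161471065097 0.6686425840733957
319 202
(array([ 8.67, -6.3 ,  0.04]), array([ 0.0005, -0.0009, -0.    ]))
```

View pics/s4.png

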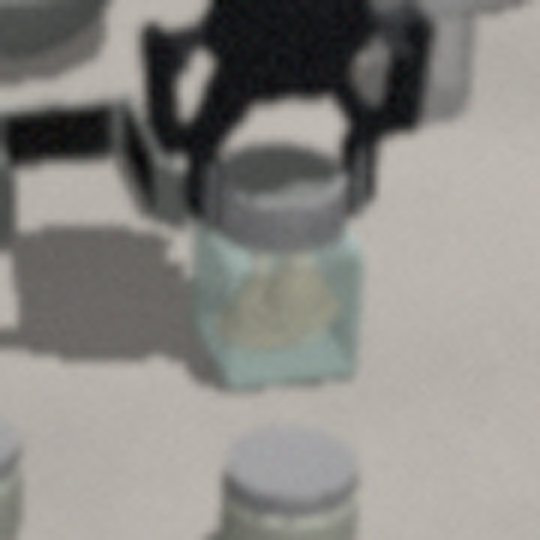

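```bash
python3 - <<'E'
from t import *
import pickle
p=pickle.load(open('P4.pkl','rb'))
k=lambda X,Y,z: atz(p,X/6-.5+319-45,Y/6-.5+202-35,z)
a,b=k(230,388,0),k(355,375,0); d=b-a; print(a,b,np.hypot(*d[:2]),np.degrees(np.arctan2(d[1],d[0])))
for x in (.5415,): 
  pass
s,M=tool(); c=s["tool_pos"].copy(); c[2]=0
# overlay model edges for several yaws
u0,v0=319-45,202-35
for yaw in(-4,0,4):
    im=cv2.resize(p["image"][v0:v0+90,u0:u0+90,::-1],None,fx=6,fy=6,interpolation=cv2.INTER_CUBIC)
    Rz=R.from_euler('z',yaw,degrees=True).as_matrix(); pts={}
    for z in(0,.072):
        q=[proj(p,c+Rz@np.array([sx*.034,sy*.034,z])) for sx,sy in((-1,-1),(1,-1),(1,1),(-1,1))]
        q=np.array([((u-u0+.5)*6,(v-v0+.5)*6) for u,v in q]).astype(np.int32); cv2.polylines(im,[q],True,(0,0,255),1); 
    cv2.imwrite(f'pics/ov{yaw}.png',im[100:420,150:400])
ims=[cv2.imread(f'pics/ov{y}.png') for y in(-4,0,4)]; cv2.imwrite('pics/ov.png',np.hstack(ims))
E
```

```text
[ 0.5784 -0.0736  0.    ] [ 0.6412 -0.073   0.    ] 0.06282217330574721 0.5393857862901249
```

View pics/ov.png

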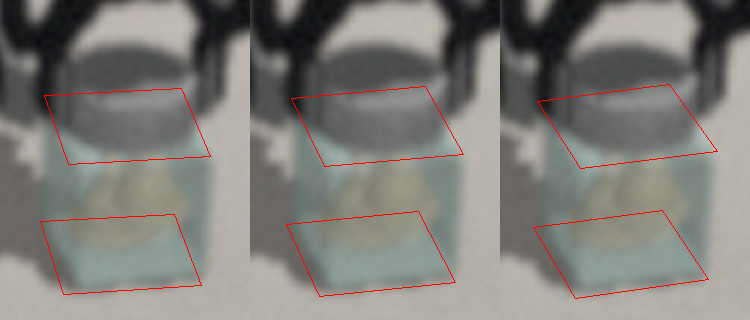

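Emit:
play_rows:
  slide:
    - [0.5, -0.4, 0]
    - [1.5, -1.1, 0]
    - [2.6, -1.9, 0]
    - [3.7, -2.7, 0]
    - [4.9, -3.6, 0]
    - [6, -4.5, 0]
    - [7, -5.2, 0]
    - [7.8, -5.8, 0]
    - [8.4, -6.2, 0]
    - [8.7, -6.35, 0]
    - [8.7, -6.35, 0]
  delta_rot:
    - [0, 0, 0]
    - [0, 0, 0]
    - [0, 0, 0]
    - [0, 0, 0]
    - [0, 0, 0]
    - [0, 0, 0]
    - [0, 0, 0]
    - [0, 0, 0]
    - [0, 0, 0]
    - [0, 0, 0]
    - [0, 0, 0]

```text
time: 7.97
tool_pos: [0.5399, 0.0415, 0.0788]
tcp_rot: [-2.206, -2.233, -0.001]
wrist_force: [-1.5, 1.9, 5.6]
width: 0.75
```

```bash
cat > look.py <<'E'
from t import *
import pickle,sys
n=sys.argv[1]; yaw=float(sys.argv[2]); p=read_camera("side");pickle.dump(p,open(f'P{n}.pkl','wb'))
s,M=tool(); print(s["time"],s["tool_pos"],s["wrist_force"],s["torque"],s["width"],np.degrees(np.arctan2(M[1,1],M[0,1])))
u,v=proj(p,s["tool_pos"]); u0,v0=int(u)-45,int(v)-35; print(u0,v0)
im=cv2.resize(p["image"][v0:v0+90,u0:u0+90,::-1],None,fx=6,fy=6,interpolation=cv2.INTER_CUBIC); o=im.copy()
def dr(c,yw,lines,col):
    Rz=R.from_euler('z',yw,degrees=True).as_matrix()
    for l in lines:
        q=np.array([((u-u0+.5)*6,(v-v0+.5)*6) for u,v in (proj(p,np.array(c)+Rz@np.array(x)) for x in l)]).astype(np.int32); cv2.polylines(o,[q],False,col,1)
c=s["tool_pos"].copy(); c[2]=0; h=.034
dr(c,yaw,[[(-h,-h,z),(h,-h,z),(h,h,z),(-h,h,z),(-h,-h,z)] for z in(0,.072)],(0,0,255))
dr((.5415,.130,0),.5,[[(-.049,-.05,z),(-.036,-.032,z),(-.036,.035,z),(.036,.035,z),(.036,-.032,z),(.049,-.05,z)] for z in(0,.036)],(0,255,0))
cv2.imwrite(f'pics/s{n}.png',np.hstack([im[:480,:400],o[:480,:400]]) if 0 else cv2.resize(np.hstack([im,o]),(800,400)))
E
python3 look.py 5 0.5; python3 -c "
from t import *
print(to([.5412,.09,.0785]),to([.5412,.1295,.0785]))"
```

```text
8.0167 [0.54   0.0414 0.0788] [-2.8025  2.9806  5.0881] [0.4112 0.3211 0.0158] 0.7487627295662767 0.665570718128997
246 155
(array([4.86, 0.18, 0.04]), array([-0.0015, -0.0024,  0.    ])) (array([8.81, 0.23, 0.05]), array([-0.0015, -0.0024,  0.    ]))
```

View pics/s5.png

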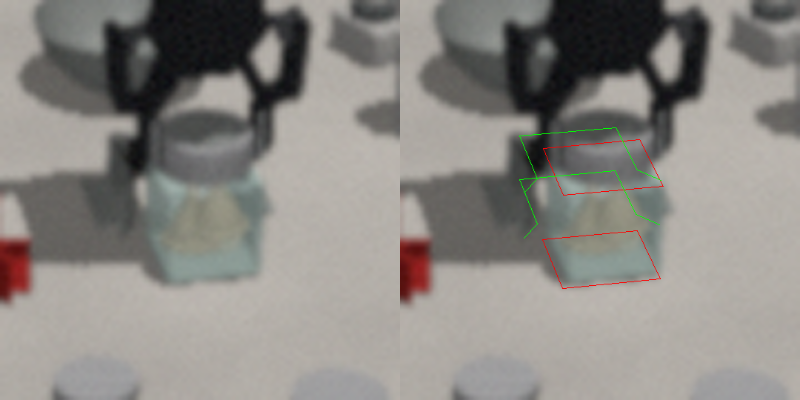

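Emit:
play_rows:
  slide:
    - [0.3, 0.1, 0]
    - [0.9, 0.15, 0]
    - [1.5, 0.18, 0]
    - [2, 0.18, 0]
    - [2.5, 0.18, 0]
    - [3, 0.18, 0]
    - [3.4, 0.18, 0]
    - [3.8, 0.18, 0]
    - [4.2, 0.18, 0]
    - [4.5, 0.18, 0]
    - [4.5, 0.18, 0]
  delta_rot:
    - [0, 0, 0]
    - [0, 0, 0]
    - [0, 0, 0]
    - [0, 0, 0]
    - [0, 0, 0]
    - [0, 0, 0]
    - [0, 0, 0]
    - [0, 0, 0]
    - [0, 0, 0]
    - [0, 0, 0]
    - [0, 0, 0]

```text
time: 8.93
tool_pos: [0.5413, 0.087, 0.0788]
tcp_rot: [-2.206, -2.232, -0.002]
wrist_force: [0.2, -1.2, 3.9]
width: 0.755
```

```bash
python3 look.py 6 0.5; python3 -c "
from t import *
print(to([.5412,.1295,.0785]))"
```

```text
8.9833 [0.5413 0.087  0.0788] [ 0.8345 -0.7849  4.203 ] [-0.131  -0.128  -0.0042] 0.7527643791583403 0.6692265096265387
243 148
(array([4.25, 0.04, 0.04]), array([-0.0015, -0.0031,  0.    ]))
```

View pics/s6.png

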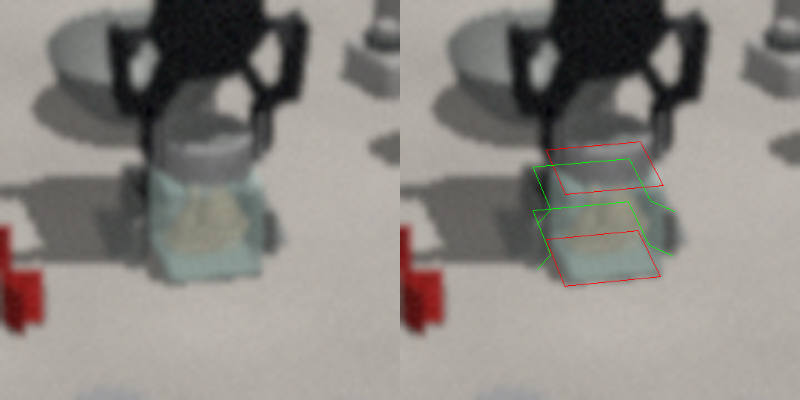

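Emit:
play_rows:
  slide:
    - [0.3, 0, 0]
    - [0.7, 0, 0]
    - [1.1, 0, 0]
    - [1.5, 0, 0]
    - [1.9, 0, 0]
    - [2.3, 0, 0]
    - [2.7, 0, 0]
    - [3, 0, 0]
    - [3.3, 0, 0]
    - [3.6, 0, 0]
    - [3.6, 0, 0]
  delta_rot:
    - [0, 0, 0]
    - [0, 0, 0]
    - [0, 0, 0]
    - [0, 0, 0]
    - [0, 0, 0]
    - [0, 0, 0]
    - [0, 0, 0]
    - [0, 0, 0]
    - [0, 0, 0]
    - [0, 0, 0]
    - [0, 0, 0]

```text
time: 9.9
tool_pos: [0.5407, 0.1238, 0.0788]
tcp_rot: [-2.206, -2.232, -0.002]
wrist_force: [0.2, -1.1, 4.4]
width: 0.754
```

Emit:
play_rows:
  slide:
    - [0.1, 0, 0]
    - [0.2, 0, 0]
    - [0.3, 0, 0]
    - [0.4, 0, 0]
    - [0.4, 0, 0]
  delta_rot:
    - [0, 0, 0]
    - [0, 0, 0]
    - [0, 0, 0]
    - [0, 0, 0]
    - [0, 0, 0]

```text
time: 10.32
tool_pos: [0.5407, 0.1279, 0.0788]
tcp_rot: [-2.206, -2.232, -0.003]
wrist_force: [0.5, -2.7, 4.5]
width: 0.755
```

Emit:
play_rows:
  slide:
    - [0.1, 0, 0]
    - [0.15, 0, 0]
    - [0.2, 0, 0]
    - [0.2, 0, 0]
  delta_rot:
    - [0, 0, 0]
    - [0, 0, 0]
    - [0, 0, 0]
    - [0, 0, 0]

```text
time: 10.65
tool_pos: [0.5407, 0.1297, 0.0788]
tcp_rot: [-2.206, -2.232, -0.002]
wrist_force: [0.7, -3.9, 5.9]
width: 0.754
```

```bash
python3 look.py 7 0.5
```

```text
10.7 [0.5406 0.1296 0.0788] [-0.3593 -4.0286  5.723 ] [-0.75   -0.0365 -0.0446] 0.752791550795405 0.6687311103140999
240 142
```

View pics/s7.png

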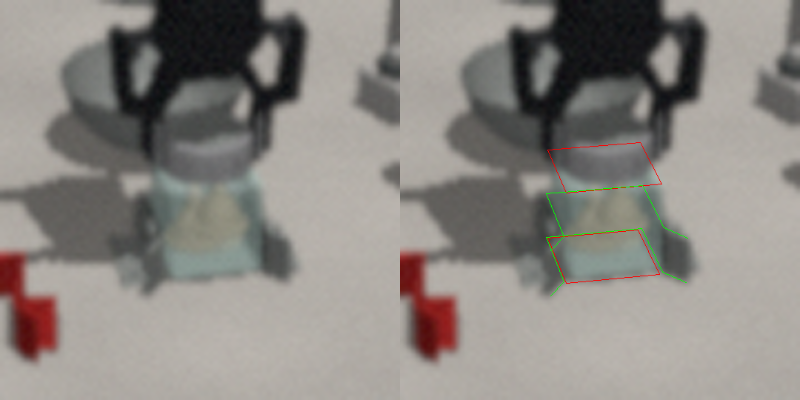

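Emit:
play_rows:
  slide:
    - [0.1, 0, 0]
    - [0.2, 0, 0]
    - [0.3, 0, 0]
    - [0.3, 0, 0]
  delta_rot:
    - [0, 0, 0]
    - [0, 0, 0]
    - [0, 0, 0]
    - [0, 0, 0]

```text
time: 11.03
tool_pos: [0.5403, 0.1312, 0.0791]
tcp_rot: [-2.206, -2.233, 0.002]
wrist_force: [-1.9, -9.2, 8.5]
width: 0.751
```

Emit:
play_rows:
  slide:
    - [0, 0, 0]
    - [0, 0, 0]
    - [0, 0, -0.01]
    - [0, 0, -0.03]
    - [0, 0, -0.04]
    - [0, 0, -0.06]
    - [0, 0, -0.07]
    - [0, 0, -0.09]
    - [0, 0, -0.1]
    - [0, 0, -0.12]
    - [0, 0, -0.12]
    - [0, 0, -0.12]
  delta_rot:
    - [0, 0, -0.05]
    - [0, 0, -0.12]
    - [0, 0, -0.21]
    - [0, 0, -0.3]
    - [0, 0, -0.4]
    - [0, 0, -0.5]
    - [0, 0, -0.6]
    - [0, 0, -0.7]
    - [0, 0, -0.8]
    - [0, 0, -0.9]
    - [0, 0, -0.95]
    - [0, 0, -0.95]

```text
time: 12.03
tool_pos: [0.5404, 0.1305, 0.0802]
tcp_rot: [-0.937, -2.996, 0.001]
wrist_force: [0.8, -4.6, 4.8]
width: 0.753
```

```bash
python3 look.py 8 0.5
```

```text
12.0833 [0.5404 0.1306 0.0802] [ 0.3898 -5.817   4.1272] [-0.8505 -0.112  -0.0783] 0.7551980270978417 55.15004966187961
240 141
```

View pics/s8.png

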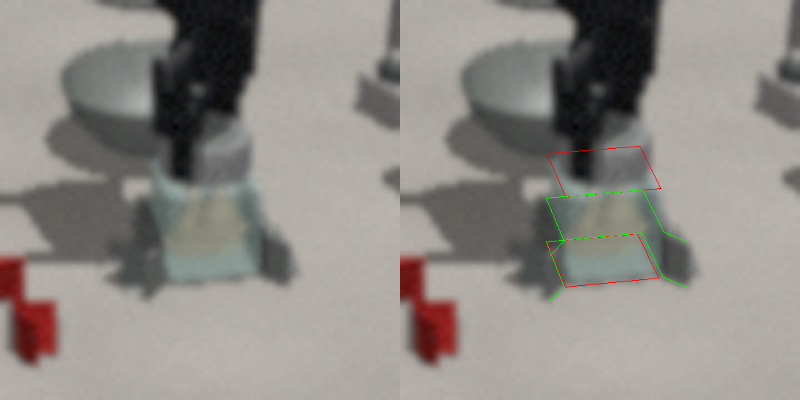

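Emit:
play_rows:
  slide:
    - [0, 0, -0.02]
    - [0, 0, -0.05]
    - [0, 0, -0.05]
    - [0, 0, -0.05]
  delta_rot:
    - [0, 0, -0.05]
    - [0, 0, -0.1]
    - [0, 0, -0.12]
    - [0, 0, -0.12]

```text
time: 12.42
tool_pos: [0.5404, 0.1304, 0.0805]
tcp_rot: [-0.759, -3.046, 0.001]
wrist_force: [1.8, -5.2, 2.8]
width: 0.754
```

Emit:
play_rows:
  slide:
    - [0, 0, 0]
    - [0, 0, 0]
    - [0, 0, 0]
    - [0, 0, 0]
  delta_rot:
    - [0, 0, -0.04]
    - [0, 0, -0.08]
    - [0, 0, -0.12]
    - [0, 0, -0.12]

```text
time: 12.75
tool_pos: [0.5404, 0.1304, 0.0804]
tcp_rot: [-0.575, -3.086, 0.001]
wrist_force: [0.2, -4.2, 3.2]
width: 0.751
```

```bash
python3 look.py 9 0.5
```

```text
12.8 [0.5403 0.1305 0.0804] [ 1.2953 -3.1275  3.6262] [-0.5949 -0.1359 -0.053 ] 0.7548391733061355 68.80057432909798
240 141
```

Emit:
play_rows:
  slide:
    - [0, 0, -0.1]
    - [0, 0, -0.2]
    - [0, 0, -0.25]
    - [0, 0, -0.25]
    - [0, 0, -0.25]
  delta_rot:
    - [0, 0, 0]
    - [0, 0, 0]
    - [0, 0, 0]
    - [0, 0, 0]
    - [0, 0, 0]

```text
time: 13.22
tool_pos: [0.5398, 0.1307, 0.0824]
tcp_rot: [-0.578, -3.084, 0.001]
wrist_force: [0.8, -1.5, -0.7]
width: 0.752
```

```bash
python3 look.py 10 0.5
```

```text
13.2667 [0.5399 0.1306 0.0825] [ 1.0806 -1.3737 -1.221 ] [-0.1565 -0.1257  0.0459] 0.7541516484536629 68.78799979740124
240 140
```

View pics/s10.png

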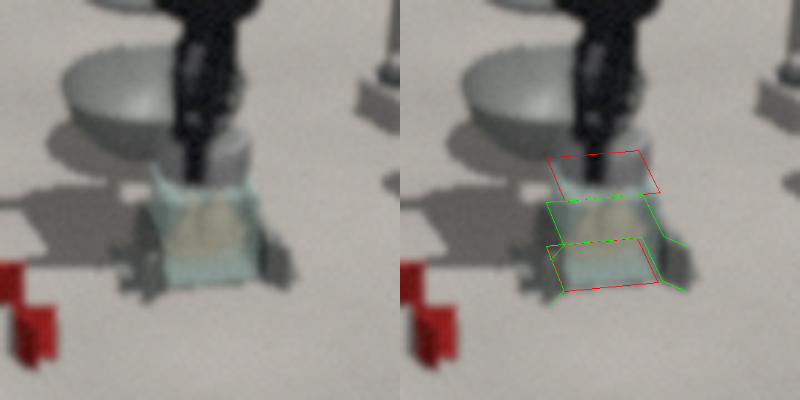

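Emit:
play_rows:
  slide:
    - [0, 0, -0.1]
    - [0, 0, -0.2]
    - [0, 0, -0.3]
    - [0, 0, -0.3]
    - [0, 0, -0.3]
  delta_rot:
    - [0, 0, 0]
    - [0, 0, 0]
    - [0, 0, 0]
    - [0, 0, 0]
    - [0, 0, 0]

```text
time: 13.68
tool_pos: [0.5399, 0.1309, 0.0857]
tcp_rot: [-0.578, -3.084, 0.0]
wrist_force: [0.8, -0.0, 0.4]
width: 0.754
```

```bash
python3 look.py 11 0.5
```

```text
13.7333 [0.5399 0.1308 0.0856] [ 0.8276  0.7473 -0.9456] [-0.0474 -0.0057 -0.0232] 0.754598386777625 68.78661408054874
240 140
```

View pics/s11.png

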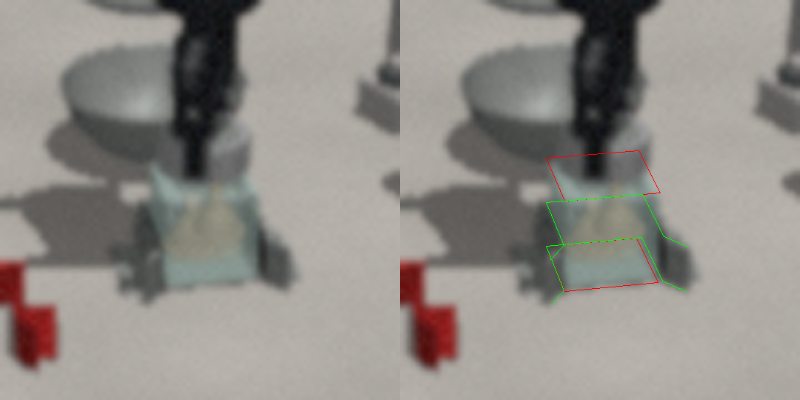

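Emit:
play_rows:
  slide:
    - [0, 0, -0.3]
    - [0, 0, -0.8]
    - [0, 0, -1.4]
    - [0, 0, -2]
    - [0, 0, -2.6]
    - [0, 0, -3.2]
    - [0, 0, -3.6]
    - [0, 0, -3.7]
    - [0, 0, -3.7]
    - [0, 0, -3.7]
    - [0, 0, -3.7]
  delta_rot:
    - [0, 0, 0]
    - [0, 0, 0]
    - [0, 0, 0]
    - [0, 0, 0]
    - [0, 0, 0]
    - [0, 0, 0]
    - [0, 0, 0]
    - [0, 0, 0]
    - [0, 0, 0]
    - [0, 0, 0]
    - [0, 0, 0]

```text
time: 14.65
tool_pos: [0.5396, 0.1307, 0.1222]
tcp_rot: [-0.577, -3.083, 0.001]
wrist_force: [-0.3, 0.8, -0.3]
width: 0.758
```

```bash
python3 look.py 12 0.5; python3 - <<'E'
from t import *
s=read_state(); print(s["tool_pos"],s["joint_vel"])
E
```

```text
14.7 [0.5396 0.1307 0.1221] [-0.0282 -0.3098 -0.6223] [-0.0212  0.0055 -0.007 ] 0.7567808231363631 68.78500107473758
240 129
[0.5396 0.1307 0.1221] [-0.0012 -0.0003  0.0028  0.0003 -0.0002 -0.0002]
```

View pics/s12.png

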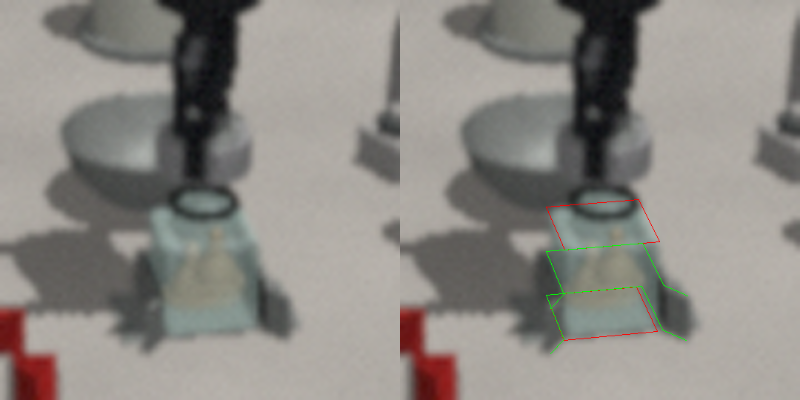

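```bash
python3 - <<'E'
from t import *
import pickle
p=pickle.load(open('P12.pkl','rb'))
f=1080/800/6
k=lambda X,Y,z: atz(p,X*f-.5+240,Y*f-.5+129,z)
print("mouth",k(203,202,.092),"base corners",k(167,335,0),k(258,330,0))
W=cloud(p); q=W[120:230,235:330].reshape(-1,3)
l=q[(q[:,2]>.138)&(q[:,2]<.15)&(abs(q[:,0]-.54)<.05)&(abs(q[:,1]-.13)<.05)]; print("lid-ish top",len(l),np.median(l,0))
P0=pickle.load(open('P0.pkl','rb'))["side"]; a=P0["image"][175:235,255:325,::-1]; cv2.imwrite('pics/br.png',cv2.resize(a,None,fx=8,fy=8,interpolation=cv2.INTER_CUBIC))
a=p["image"][150:230,240:330,::-1]; cv2.imwrite('pics/br2.png',cv2.resize(a,None,fx=8,fy=8,interpolation=cv2.INTER_CUBIC))
t=read_camera("top"); a=t["image"][140:230,190:300,::-1]; cv2.imwrite('pics/t12.png',cv2.resize(a,None,fx=6,fy=6,interpolation=cv2.INTER_CUBIC))
E
```

```text
mouth [0.5388 0.1257 0.092 ] base corners [0.5092 0.1034 0.    ] [0.5746 0.099  0.    ]
lid-ish top 134 [0.5452 0.1177 0.1436]
```

View pics/br2.png

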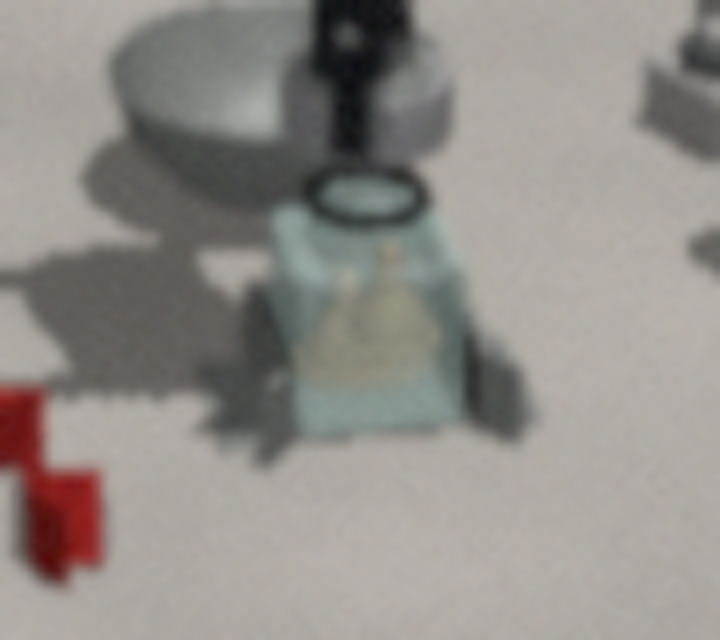

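View pics/t12.png

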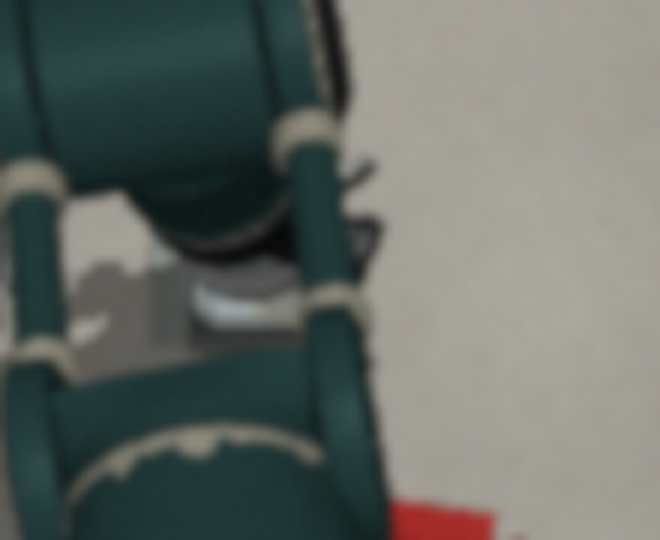

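```bash
python3 - <<'E'
from t import *
s=read_state(); print(s["time"],s["tool_pos"],s["width"],s["wrist_force"]); print(finish_job())
E
```

```text
14.75 [0.5396 0.1307 0.1221] 0.7555516380419354 [ 0.385   0.1595 -1.1374]
the job is handed in; nothing more can be done
None
```

I slid the square jar by its lid into the steel brace until it stalled against the end stop. Then I turned the lid about 68° anticlockwise, raised it straight up, and handed the job in at 14.75 s with the lid still gripped. No verdict was given.

**Last checks:**
- **Jar home:** the jar stalled against the stop with about 9 N at the wrist. The last side picture shows the jar upright in the brace, its mouth open, with the lid held above it.
- **Lid released:** lifting the lid brought the wrist force to about 0 N, so the threads had let go.
- **Lid position:** its lower edge is about 118 mm above the jar's underside, and the arm is still.
- **Bystanders:** I planned the path clear of them and felt no contact. I did not measure their positions again at the end.

**Where the checks disagreed:** two readings of the jar's position along the brace from that picture, both in world y, differ by up to 11 mm. The foot edge puts the jar's centre at 133–137 mm and the mouth puts it at 126 mm. The gripper stood at 131 mm and I had measured the brace's origin at about 130 mm. The arm hid the brace from the top camera, so I relied on the stop contact.

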